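Open the glue press by its knurled wheel and push the pressing board home

ROBOT

A 7-joint arm with a two-finger parallel gripper is mounted at the origin on the work surface. World frame = base frame: x ahead of the robot, y to its left, z up, the work surface at z = 0. Lengths are in mm, angles in rad, forces in N, time in s.
With the tool pointing down it reaches from about 425 to 800 mm from the base axis. Payload 8.3 kg.
Tool frame: the origin (TCP) lies on the mounting face of the last link; the fingertips stand ctrl.tip_reach ahead of it and the grasp point (between the pads) lies 155 mm ahead of it (ctrl.tip_reach is the distance from the TCP to the fingertips, in mm); z points along the fingers, y is the line along which they close (so a half turn about z gives the same grasp; the last joint's range is limited). The gripper opens to 85 mm and grips with 20 to 120 N. Pads are 22 mm wide; open, the fingers measure 114 mm over their backs; the gripper's body (76 mm by 85 mm) begins 54 mm behind the grasp point. The pads swing forward as they close: fully open they stand 13 mm farther back than shut.
Start: joints at [-1.376, 0.383, 0.016, 1.37, -0.006, 1.388, -0.046], TCP at [159.307, 604.349, 404.679] pointing down, gripper open.
Joint ranges: [-2.95, 2.95], [-0.25, 2.06], [-1.52, 1.56], [0.18, 2.33], [-1.44, 4.58], [0.02, 2.06], [-3.01, 3.01]. Speed limits (rad/s): [2.39, 2.39, 3.01, 3.01, 3.14, 3.14, 3.14].

INTERFACE

Orientations are given as a 3x3 rotation matrix whose columns are the frame's x, y, z axes.
In Python, from station import ctrl gives the robot as it stands.
- The arm moves only by the tool drive_tool, never from a script. Its argument "deltas" is a list of rows, each an object with "slide": the shift along the tool's x, y, z each as a share of 0.2 m, from -1 to 1, a list of three; "twist": the turn about the tool's z as a share of pi rad, from -1 to 1. A call has 1 to 20 rows; each row is the pose to reach, as a shift and turn from the pose commanded when the call began, along the tool's axes at that moment, turning the shorter way round; what a row does not reach only later rows make up. A row lasts 1/12 s, in which the tool goes at most 41.7 mm and 7.16 degrees, less where a joint would pass 70% of its speed; a pose out of reach is approached as far as the arm can. A call with a number of a shift or a turn outside -1 to 1 is refused whole. A call with a gripper value outside its range is refused whole. "jaw" is the opening, from 0 (shut) to 1 (fully open), set as the call begins (left out, the last holds). The fingers move at their own pace and stop on an object; "force" is the grip in N (left out, the last holds). Time passes only in rows, so rows that repeat a pose let the fingers close. It gives the time, the measured TCP pose, the force, the opening and the grip force at its end, in the units of the state.
- ctrl.read_state(): the state, without advancing time (a new reading comes with each control period).
- ctrl.grab_frame(name): name is "side" or "top"; returns (picture, depth): 420x560x3 uint8, red, green, blue; 420x560 float32, mm along the optical axis (not along the pixel's ray), 0 where there is no reading.
- ctrl.get_calibration(name): a dict with "intrinsics" (3x3 intrinsics, pixels), "rvec" (rotation vector, rad) and "tvec" (3), from world to camera coordinates, as OpenCV has them. Camera axes: x right, y down, z forward; pixel columns grow to the right and rows downward; lengths in mm; the calibration is good to about 2 mm. A picture is of the moment at which its call begins. get_calibration takes no time and is no camera call.
- ctrl.finish_job(): hands the job in; it is judged then, once.
The state is a dict: "t": time; "joints": joint angles; "dq": joint speeds; "joint_torque": joint torques, N m; "tcp_pos": TCP position; "tool_rot": TCP orientation; "contact_force": force on the tool from outside, world axes, zero at the start; "wrist_torque": the same for the moment, N m; "grip_width": finger opening in mm; "grip_force": force on a finger pad.
Only numpy, scipy, OpenCV 4.12 (cv2) and the standard library are available. Lean on these libraries where they do the work, as an engineer would, in place of code of your own. Each camera call takes 0.05 s, during which the arm holds its last target. There are 200 camera calls.

TASK

Open the small bench press: with a fingertip on the knurled rim of its big wheel, roll the wheel anticlockwise (seen from above) through two full turns, so that the raised bar on the wheel again points to where it began. Then push the wooden board with your fingertips along its guides under the raised plate until it meets the back stop. Do not lift the board, and leave the tin, the jar and the mallet alone.

Things in the scene. Friction and masses are not known exactly. Their poses are not given: they have to be found in the camera images.
- press: Bench press, fixed. Origin on the table under the wheel's axis; the board goes in along its +y. Base plate 150 (x), y -165 to +40, 10 mm thick. Grey portal: posts 22 by 40 mm at x = +-62, crossbeam 146 by 40 mm, top at z = 90 (flat nut, 32 mm wide, to 96). Two guides on the base, inner faces x = +-42.5, y -162 to -30, top z = 18 mm.
- plate_under (a point): Centre of the underside of the steel pressing plate, 90 (x) by 50 (y) by 12 mm, that hangs on the wheel's screw under the crossbeam, on the wheel's axis: at the start 16 mm above the table (6 mm above the base plate); it rises 6 mm per turn.
- stop_face (a point): Middle of the back stop's face that the board must meet: press frame x = 0, y = +30, z = 17 mm. The stop is an aluminium bar 94 by 10 mm, top at z = 28 mm.
- wheel_hub (a point): Point on the vertical wheel axis at the level of the wheel's flat top face, 124 mm above the table when tight; the wheel rises 6 mm per turn. The wheel is a steel disc 16 mm thick, diameter 90 mm over its 36 upright rounded ridges (2 mm radius; core 84 mm); wider than a gripper opens. On the top a hub of 28 mm diameter stands 6 mm high.
- wheel_mark (a point): Raised brass bar on the wheel's top face, 24 by 6 by 3 mm, lying radially, centre 29 mm from the axis; turns with the wheel. At the start it points to the press's -y, the side where the board lies.
- wheel (a joint): Turn of the wheel in rad: 0 = tight (start), grows anticlockwise seen from above; two full turns = 12.57; hard stop at 19. Stiff: about 0.05 to 0.08 N m to turn, and it stays where it is left.
- board: Loose light-wood board 80 (x) by 150 (y) by 14 mm, 0.1 to 0.2 kg. Origin at the centre of its underside. It lies on the base plate between the guides (2.5 mm play each side), its tail overhanging the base; it fits under the pressing plate only after the wheel's turns.
- board_lead (a point): Middle of the board's leading end face (+y), at half thickness.
- board_tail (a point): Middle of the board's tail end face (-y), at half thickness: the face to push on.
- glue_tin: Bystander: closed tin, diameter 80, height 105 mm, origin at the centre of its underside.
- rivet_jar: Bystander: closed jar, diameter 56, height 75 mm, origin at the centre of its underside.
- mallet: Bystander: mallet lying along its x, head 56 mm diameter by 85 mm, 75 mm to +x of the origin; handle 22 mm thick, reaching 120 mm to -x of the origin.
Mind the look-alikes: they are no part of the job. What is meant by the board is not blue, grey or yellow, and is the smaller of those in its own colour.

How it is judged (in metres and radians):
On the way, in this order (a step that is already met when the one before it is completed fails the run):
1. the wheel has been rolled open by two full turns while the board still waits outside (value of joint wheel between 12.07 and 13.07 rad and y of board_lead in the frame of press below -0.02 m), for 0.3 s.
2. the board has been pushed in against the back stop (y of board_lead in the frame of press above 0.026 m), for 0.2 s.
At the end, for the whole second after the job is handed in: The wheel stands two full turns (12.57 rad, within 0.5 rad) from tight, and the board lies flat and still on the base with its leading end within 4 mm of the back stop (value of joint wheel between 12.07 and 13.07 rad and y of board_lead in the frame of press above 0.026 m and z of board in the frame of press below 0.013 m and angle between board's own z axis and vertical below 0.05 rad and linear speed of board below 0.01 m/s); the robot touches nothing.
It fails at once if the board is lifted or tipped up (z of board in the frame of press above 0.018 m or angle between board's own z axis and vertical above 0.2 rad).
It fails at once if the tin, the jar or the mallet is moved by more than 15 mm (distance of any of glue_tin, rivet_jar, mallet from where it was at the start of the episode above 0.015 m).
It also fails if it takes over 67 s, if anything falls off the work surface, if the arm or the gripper's body presses on something with over 40 N, if the wrist force passes 120 N, or if a joint passes its speed limit or range.

## Working session

There is one attempt and no reset: what is moved stays moved. The work goes in short steps, Python scripts to look and compute and a tool call to move; the robot and the scene stay as the last step left them, time stands still between calls to the robot, and variables do not carry over. Pictures are saved under pics/ and viewed, at most 10 in all, crops included, and the job is handed in when it is done.

Besides the shell and the picture viewer there is one more tool, called after "Call:" as name([rows], argument=value, ...), one row to a line, values as JSON. drive_tool: Moves the arm, as the interface text tells. Shift numbers are shares of 0.2 m and turn numbers shares of pi rad, none past 1 either way. Its arguments: {"type":"object","properties":{"deltas":{"type":"array","items":{"type":"object","properties":{"slide":{"type":"array","items":{"type":"number"}},"twist":{"type":"number"}}}},"jaw":{"type":"number"},"force":{"type":"number"}},"required":["deltas"]}

```bash
mkdir -p pics; ls; cat > h.py <<'E'
import numpy as np,cv2
from station import ctrl
def cal(n):
    c=ctrl.get_calibration(n);K=np.array(c["intrinsics"],float);R=cv2.Rodrigues(np.array(c["rvec"],float))[0];t=np.array(c["tvec"],float).ravel();return K,R,t
def ray(n,u,v):
    K,R,t=cal(n);return -R.T@t,R.T@np.linalg.inv(K)@np.array([u,v,1.])
def onplane(n,u,v,z):
    o,d=ray(n,u,v);return o+d*(z-o[2])/d[2]
def cloud(n,dep):
    K,R,t=cal(n);h,w=dep.shape;v,u=np.mgrid[:h,:w]
    p=np.stack([(u-K[0,2])/K[0,0]*dep,(v-K[1,2])/K[1,1]*dep,dep],-1);return (p-t)@R
def proj(n,p):
    K,R,t=cal(n);q=K@(R@np.array(p,float)+t);return q[:2]/q[2]
E
python3 - <<'E'
from h import *
for n in("side","top"):
    im,d=ctrl.grab_frame(n);cv2.imwrite(f"pics/{n}0.png",im[:,:,::-1]);np.savez(f"{n}0.npz",im=im,d=d)
    print(n,ray(n,280,210))
s=ctrl.read_state();print(s["t"],s["tcp_pos"],s["tool_rot"],ctrl.tip_reach,s["grip_width"])
E
```

```text
pics
side (array([-207.73082591, -654.35761437,  763.42888892]), array([ 0.61557392,  0.58217744, -0.53163857]))
top (array([ 368.38447684,   -3.83609183, 1063.9142883 ]), array([ 0.13717866,  0.00881263, -0.99051766]))
0.1 [159.27573349 604.20898689 403.76394389] [[-9.66956521e-01  2.54940961e-01 -4.39891981e-04]
 [ 2.54941340e-01  9.66954972e-01 -1.73049578e-03]
 [-1.58185187e-05 -1.78546083e-03 -9.99998406e-01]] 173.4 85.48643082349271
```

View pics/top0.png

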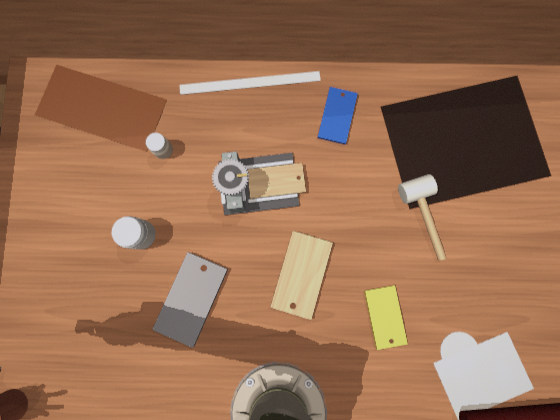

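View pics/side0.png

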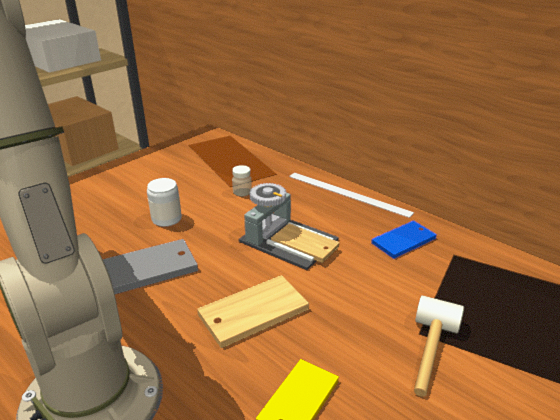

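The top view shows the press wheel at about (230,177), the brass mark pointing right at (240,175), and the small wood board at (277,181), with its tail at (304,178). The jar is at (158,144), the tin at (130,233) and the mallet at (420,190). The side view shows the wheel at (268,192). Next I'll measure the wheel and the board.

```bash
python3 - <<'E'
from h import *
cl={}
for n in("top","side"):
    f=np.load(n+"0.npz");cl[n]=(cloud(n,f["d"]),f["im"],f["d"])
for n in cl:
    P,im,d=cl[n]; 
    # roi
    m=(d>0)&(P[...,0]>450)&(P[...,0]<750)&(P[...,1]>-80)&(P[...,1]<220)
    for nm,a,b in(("wheel",118,128),("hub",127.5,134),("beam",84,93),("guide",15,20),("board",21,27)):
        q=m&(P[...,2]>a)&(P[...,2]<b)
        hsv=cv2.cvtColor(im,cv2.COLOR_RGB2HSV)
        if nm=="board": q&=(hsv[...,1]>60)
        pts=P[q]
        if len(pts)<5: print(n,nm,len(pts));continue
        nn,lab,st,ce=cv2.connectedComponentsWithStats(q.astype(np.uint8));k=1+np.argmax(st[1:,4]);pts=P[lab==k] if nm!="guide" else pts
        r=cv2.minAreaRect(pts[:,:2].astype(np.float32));c=cv2.minEnclosingCircle(pts[:,:2].astype(np.float32))
        print(n,nm,len(pts),"medz",np.median(pts[:,2]).round(1),"rect",np.round(r[0],1),np.round(r[1],1),round(r[2],1),"circ",np.round(c[0],1),round(c[1],1))
P,im,d=cl["top"]
hsv=cv2.cvtColor(im,cv2.COLOR_RGB2HSV)
for n,z in(("top",24),("side",24)):
    im=cl[n][1];hsv=cv2.cvtColor(im,cv2.COLOR_RGB2HSV)
    r=(slice(155,210),slice(215,315)) if n=="top" else (slice(180,275),slice(230,350))
    c=im[r]; cv2.imwrite(f"pics/c_{n}.png",cv2.resize(c[:,:,::-1],None,fx=6,fy=6,interpolation=cv2.INTER_CUBIC))
print("tri check hub top view@130",onplane("top",230,177,130),"side",onplane("side",268,190,130))
for nm,u,v,z in(("tail",304.5,178,24),("jar",156,143,75),("tin",128,232,105),("mallet",420,190,28)): print(nm,onplane("top",u,v,z).round())
E
```

```text
top wheel 904 medz 123.7 rect [577.5 127.6] [88.6 87.1] 30.6 circ [577.7 127.9] 44.9
top hub 74 medz 129.5 rect [576.9 128.1] [21.4 22.4] 12.0 circ [577.  128.2] 13.0
top beam 211 medz 89.5 rect [524.9 120.4] [39.6 39.7] 9.3 circ [525.2 120.1] 26.1
top guide 354 medz 17.8 rect [573.7  20.9] [231.8 193. ] 69.5 circ [543.7  32.8] 129.3
top board 1403 medz 23.7 rect [592.5  17.6] [ 79.8 149.3] 7.8 circ [591.8  18.5] 83.2
side wheel 518 medz 123.2 rect [575.  128.3] [91.7 86.9] 65.5 circ [576.9 127.2] 47.5
side hub 38 medz 129.0 rect [574.4 127.3] [27.6 21.7] 22.9 circ [573.7 128.9] 14.2
side beam 264 medz 88.7 rect [543.6 123.8] [85.7 43.2] 8.9 circ [544.2 120. ] 46.2
side guide 370 medz 17.5 rect [557.6  34.2] [194.1 195. ] 83.7 circ [550.6  35. ] 132.5
side board 1074 medz 23.1 rect [590.2  18.4] [ 84.8 152.4] 8.4 circ [589.5  18.4] 83.5
tri check hub top view@130 [575.71228023 126.79794458 130.        ] side [572.97248945 123.74539772 130.        ]
tail [600. -58.  24.]
jar [674. 330.  75.]
tin [440. 374. 105.]
mallet [ 573. -365.   28.]
```

View pics/c_top.png

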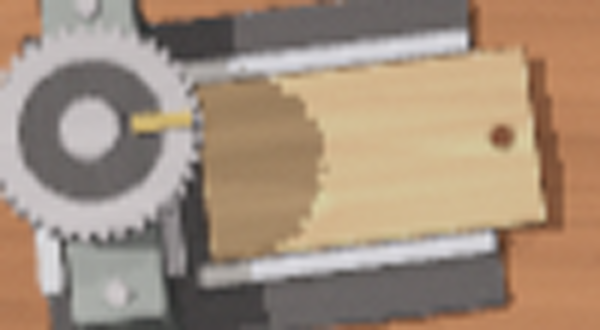

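The wheel axis is at about (577,128), top at z 123.5, and the board centre is at (592,18). So the press is yawed about +7.8° and the board's lead is at about y = −36 mm, which fits the text. Now I'll approach with the jaw partly open.

Call:
drive_tool([
  {"slide": [-0.967,-0.727,0],"twist": 0.6},
  {"slide": [-0.967,-0.727,0],"twist": 0.6},
  {"slide": [-0.967,-0.727,0],"twist": 0.6},
  {"slide": [-0.967,-0.727,0],"twist": 0.6},
  {"slide": [-0.967,-0.727,0],"twist": 0.6},
  {"slide": [-0.967,-0.727,0],"twist": 0.6},
  {"slide": [-0.967,-0.727,0],"twist": 0.6},
  {"slide": [-0.967,-0.727,0],"twist": 0.6},
  {"slide": [-0.967,-0.727,0],"twist": 0.6},
  {"slide": [-0.967,-0.727,0],"twist": 0.6},
  {"slide": [-0.967,-0.727,0],"twist": 0.6},
  {"slide": [-0.967,-0.727,0],"twist": 0.6},
  {"slide": [-0.967,-0.727,0],"twist": 0.6},
  {"slide": [-0.967,-0.727,0],"twist": 0.6},
  {"slide": [-0.967,-0.727,0],"twist": 0.6},
  {"slide": [-0.967,-0.727,0],"twist": 0.6},
], jaw=0.35)

```text
t: 1.43
tcp_pos: [309.2, 414.4, 404.3]
tool_rot: [[0.546, 0.838, -0.0], [0.838, -0.546, -0.001], [-0.001, 0.0, -1.0]]
contact_force: [0.5, 0.5, 0.4]
grip_width: 30.0
grip_force: 0.0
```

```bash
cat >> h.py <<'E'
C=np.array([577.,128.])
def togo(x,y,z,yaw):
    s=ctrl.read_state();R=np.array(s["tool_rot"]);p=np.array(s["tcp_pos"]);f=s["contact_force"]
    w=np.degrees(np.arctan2(R[1,0],R[0,0]));dy=(w-yaw+180)%360-180
    print("t",round(s["t"],2),"p",p.round(1),"yaw",round(w,1),"tiltz",R[:,2].round(3),"F",np.round(f,1),"gw",round(s["grip_width"],1),"j1,7",np.round([s["joints"][0],s["joints"][6]],2))
    print("slide",(R.T@(np.array([x,y,z])-p)/200).round(3),"twist",round(dy/180,3))
def ring(th,r): return C+r*np.array([np.cos(np.radians(th)),np.sin(np.radians(th))])
E
python3 - <<'E'
from h import *
togo(*ring(162,75),404,-18)
E
```

```text
t 1.43 p [309.2 414.4 404.3] yaw 56.9 tiltz [-0.    -0.001 -1.   ] F [0.5 0.5 0.4] gw 30.0 j1,7 [-1.27 -1.53]
slide [-0.565  1.542  0.002] twist 0.416
```

Call:
drive_tool([
  {"slide": [-0.283,0.771,0],"twist": 0},
  {"slide": [-0.283,0.771,0],"twist": 0},
  {"slide": [-0.283,0.771,0],"twist": 0},
  {"slide": [-0.283,0.771,0],"twist": 0},
  {"slide": [-0.283,0.771,0],"twist": 0},
])

```text
t: 1.85
tcp_pos: [413.1, 275.6, 405.1]
tool_rot: [[0.548, 0.837, 0.002], [0.837, -0.548, -0.002], [-0.0, 0.003, -1.0]]
contact_force: [0.4, -1.2, 0.2]
grip_width: 30.0
grip_force: 0.0
```

Call:
drive_tool([
  {"slide": [-0.283,0.771,0],"twist": 0.416},
  {"slide": [-0.283,0.771,0],"twist": 0.416},
  {"slide": [-0.283,0.771,0],"twist": 0.416},
  {"slide": [-0.283,0.771,0],"twist": 0.416},
  {"slide": [-0.283,0.771,0],"twist": 0.416},
  {"slide": [-0.283,0.771,0],"twist": 0.416},
  {"slide": [-0.283,0.771,0],"twist": 0.416},
  {"slide": [-0.283,0.771,0],"twist": 0.416},
  {"slide": [-0.283,0.771,0],"twist": 0.416},
  {"slide": [-0.283,0.771,0],"twist": 0.416},
  {"slide": [-0.283,0.771,0],"twist": 0.416},
  {"slide": [-0.283,0.771,0],"twist": 0.416},
])

```text
t: 2.85
tcp_pos: [507.1, 152.7, 404.4]
tool_rot: [[0.953, -0.302, -0.001], [-0.302, -0.953, -0.0], [-0.001, 0.001, -1.0]]
contact_force: [0.3, 0.5, 0.5]
grip_width: 29.9
grip_force: 0.0
```

```bash
python3 - <<'E'
from h import *
togo(*ring(162,75),276,-18); print(np.round(ctrl.read_state()["joints"],2))
im,d=ctrl.grab_frame("top");cv2.imwrite("pics/t1.png",im[:,:,::-1])
E
```

```text
t 2.85 p [507.1 152.7 404.4] yaw -17.6 tiltz [-0.001 -0.    -1.   ] F [0.3 0.5 0.5] gw 29.9 j1,7 [-0.96 -2.11]
slide [-0.004  0.009  0.642] twist 0.002
[-0.96  0.2   0.71  1.66 -0.14  1.33 -2.11]
```

View pics/t1.png

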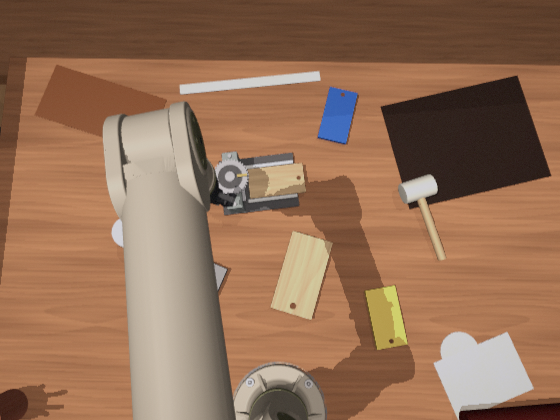

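The top view shows the gripper beside the wheel at about (215,195). The wheel at (230,177) and its mark are still visible, with the arm to the left. Now I'll descend, then touch.

Call:
drive_tool([
  {"slide": [-0.004,0.009,0.2],"twist": 0},
  {"slide": [-0.004,0.009,0.4],"twist": 0},
  {"slide": [-0.004,0.009,0.55],"twist": 0},
  {"slide": [-0.004,0.009,0.642],"twist": 0},
  {"slide": [-0.004,0.009,0.642],"twist": 0},
])

```text
t: 3.32
tcp_pos: [504.2, 150.8, 272.1]
tool_rot: [[0.954, -0.299, -0.007], [-0.299, -0.954, -0.003], [-0.005, 0.005, -1.0]]
contact_force: [-0.5, 0.0, -0.3]
grip_width: 29.6
grip_force: 0.0
```

Call:
drive_tool([
  {"slide": [0.05,0,0],"twist": 0},
  {"slide": [0.08,0,0],"twist": 0},
  {"slide": [0.095,0,0],"twist": 0},
  {"slide": [0.105,0,0],"twist": 0},
  {"slide": [0.105,0,0],"twist": 0},
])

```text
t: 3.73
tcp_pos: [526.9, 144.2, 277.3]
tool_rot: [[0.953, -0.303, 0.002], [-0.303, -0.953, 0.001], [0.002, -0.001, -1.0]]
contact_force: [0.1, -0.0, 0.2]
grip_width: 29.9
grip_force: 0.0
```

```bash
python3 - <<'E'
from h import *
togo(*ring(162,52),276,-18)
E
```

```text
t 3.73 p [526.9 144.2 277.3] yaw -17.7 tiltz [ 0.002  0.001 -1.   ] F [ 0.1 -0.   0.2] gw 29.9 j1,7 [-0.87 -1.99]
slide [ 0.003 -0.     0.007] twist 0.002
```

Call:
drive_tool([
  {"slide": [0.01,0,0],"twist": 0},
  {"slide": [0.015,0,0],"twist": 0},
  {"slide": [0.015,0,0],"twist": 0},
])

```text
t: 3.98
tcp_pos: [528.8, 143.8, 276.5]
tool_rot: [[0.953, -0.303, -0.0], [-0.303, -0.953, 0.0], [-0.0, -0.0, -1.0]]
contact_force: [-0.0, 1.1, 0.3]
grip_width: 29.7
grip_force: 0.2
```

Call:
drive_tool([
  {"slide": [0.01,0,0],"twist": 0},
  {"slide": [0.015,0,0],"twist": 0},
  {"slide": [0.015,0,0],"twist": 0},
])

```text
t: 4.23
tcp_pos: [530.3, 143.9, 276.1]
tool_rot: [[0.953, -0.301, -0.005], [-0.301, -0.953, 0.002], [-0.005, 0.0, -1.0]]
contact_force: [-12.2, 3.4, 8.2]
grip_width: 29.9
grip_force: 5.8
```

Contact is soft, about 5 N/mm. I'll try the first 60° arc and then look.

Call:
drive_tool([
  {"slide": [0.001,0.025,0],"twist": -0.0333},
  {"slide": [0.005,0.049,0],"twist": -0.0667},
  {"slide": [0.011,0.073,0],"twist": -0.1},
  {"slide": [0.02,0.096,0],"twist": -0.1333},
  {"slide": [0.031,0.118,0],"twist": -0.1667},
  {"slide": [0.045,0.138,0],"twist": -0.2},
  {"slide": [0.06,0.157,0],"twist": -0.2333},
  {"slide": [0.078,0.175,0],"twist": -0.2667},
  {"slide": [0.097,0.19,0],"twist": -0.3},
  {"slide": [0.118,0.204,0],"twist": -0.3333},
])

```text
t: 5.07
tcp_pos: [541.1, 94.2, 276.3]
tool_rot: [[0.737, 0.676, -0.003], [0.676, -0.737, -0.002], [-0.004, -0.0, -1.0]]
contact_force: [-7.7, -7.4, 8.5]
grip_width: 30.1
grip_force: 5.1
```

```bash
cat >> h.py <<'E'
def look(name=None):
    im,d=ctrl.grab_frame("top");P=cloud("top",d)
    hsv=cv2.cvtColor(im,cv2.COLOR_RGB2HSV)
    rr=np.hypot(P[...,0]-C[0],P[...,1]-C[1])
    m=(rr<44)&(rr>15)&(P[...,2]>118)&(P[...,2]<148)&(hsv[...,1]>110)&(hsv[...,0]>14)&(hsv[...,0]<35)
    w=(rr>33)&(rr<41)&(P[...,2]>118)&(P[...,2]<142)
    z=np.median(P[w][:,2]) if w.any() else 0
    q=P[m].mean(0) if m.any() else [0,0,0]
    b=(P[...,2]>20)&(P[...,2]<27)&(hsv[...,1]>60)&(P[...,0]>530)&(P[...,0]<660)&(P[...,1]>-100)&(P[...,1]<100)
    rb=cv2.minAreaRect(P[b][:,:2].astype(np.float32)) if b.sum()>9 else 0
    a=np.degrees(np.arctan2(q[1]-C[1],q[0]-C[0]))
    print("mark n",m.sum(),"r",round(float(np.hypot(*(q[:2]-C))),1),"turned",round((a+82.2)%360,1),"wheel z",round(float(z),1),"turns by z",round((float(z)-123.7)/6,2),"board",rb)
    if name: cv2.imwrite(name,im[:,:,::-1])
    s=ctrl.read_state();p=np.array(s["tcp_pos"]);v=p[:2]-C
    print("tool th",np.degrees(np.arctan2(v[1],v[0])).round(1),"r",np.hypot(*v).round(1),"z",p[2].round(1),"F",np.round(s["contact_force"],1),"j7",round(s["joints"][6],2),"t",round(s["t"],2))
E
python3 - <<'E'
from h import *
look("pics/t2.png")
E
```

```text
mark n 0 r 591.0 turned 274.7 wheel z 0.0 turns by z -20.62 board ((593.6260986328125, 10.937171936035156), (81.19649505615234, 136.0084991455078), 8.0197114944458)
tool th -135.8 r 49.5 z 276.3 F [-8.5 -3.9  4.8] j7 -0.9 t 5.12
```

```bash
sed -i 's/def look(name=None):/def look(name=None,cam="top"):/; s/grab_frame("top");P=cloud("top",d)/grab_frame(cam);P=cloud(cam,d)/' h.py
python3 - <<'E'
from h import *
look("pics/s2.png","side")
a=cv2.imread("pics/t2.png")[100:300,150:400];b=cv2.imread("pics/s2.png")[130:330,180:430]
cv2.imwrite("pics/v2.png",cv2.resize(np.hstack([a,b]),(800,320)))
E
```

```text
mark n 8 r 34.5 turned 61.7 wheel z 123.5 turns by z -0.03 board ((590.122314453125, 18.322799682617188), (85.32828521728516, 151.2381134033203), 8.18530559539795)
tool th -136.5 r 49.3 z 276.2 F [-8.4 -5.7  7.3] j7 -0.91 t 5.17
```

View pics/v2.png

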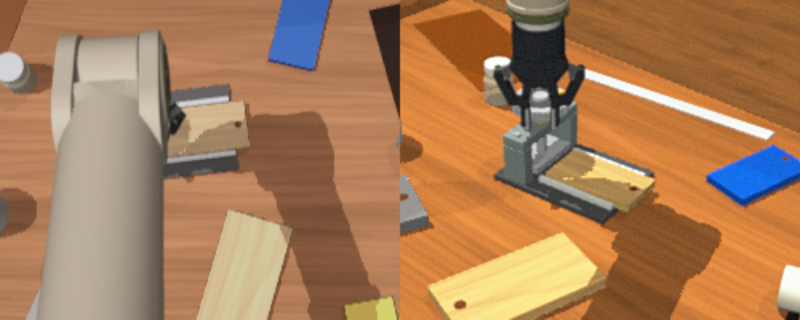

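The side view shows the fingers straddling the wheel, and the mark has turned by about 62°, so the drive grips. Continuing with a 120° arc.

Call:
drive_tool([
  {"slide": [0.001,0.025,0],"twist": -0.0333},
  {"slide": [0.005,0.049,0],"twist": -0.0667},
  {"slide": [0.011,0.073,0],"twist": -0.1},
  {"slide": [0.02,0.096,0],"twist": -0.1333},
  {"slide": [0.031,0.118,0],"twist": -0.1667},
  {"slide": [0.045,0.138,0],"twist": -0.2},
  {"slide": [0.06,0.157,0],"twist": -0.2333},
  {"slide": [0.078,0.175,0],"twist": -0.2667},
  {"slide": [0.097,0.19,0],"twist": -0.3},
  {"slide": [0.118,0.204,0],"twist": -0.3333},
  {"slide": [0.139,0.215,0],"twist": -0.3667},
  {"slide": [0.162,0.224,0],"twist": -0.4},
  {"slide": [0.186,0.23,0],"twist": -0.4333},
  {"slide": [0.21,0.234,0],"twist": -0.4667},
  {"slide": [0.235,0.235,0],"twist": -0.5},
  {"slide": [0.26,0.234,0],"twist": -0.5333},
  {"slide": [0.284,0.23,0],"twist": -0.5667},
  {"slide": [0.308,0.224,0],"twist": -0.6},
  {"slide": [0.331,0.215,0],"twist": -0.6333},
  {"slide": [0.353,0.204,0],"twist": -0.6667},
])

```text
t: 6.83
tcp_pos: [625.4, 112.3, 278.6]
tool_rot: [[-0.953, 0.301, 0.012], [0.302, 0.953, -0.0], [-0.012, 0.003, -1.0]]
contact_force: [19.2, -0.5, -3.4]
grip_width: 29.9
grip_force: 9.1
```

```bash
python3 - <<'E'
from h import *
look("pics/t3.png"); look("pics/s3.png","side")
E
```

```text
mark n 0 r 591.0 turned 274.7 wheel z 0.0 turns by z -20.62 board ((594.1143188476562, 10.052108764648438), (80.12088775634766, 133.99124145507812), 7.873898506164551)
tool th -16.6 r 50.6 z 278.6 F [20.5 -3.5 -2.8] j7 1.08 t 6.88
mark n 20 r 29.5 turned 182.1 wheel z 126.0 turns by z 0.38 board ((590.4754028320312, 18.661972045898438), (85.37548828125, 152.12127685546875), 8.210750579833984)
tool th -17.3 r 50.7 z 278.6 F [19.5 -1.8 -2.5] j7 1.07 t 6.93
```

Call:
drive_tool([
  {"slide": [0.001,0.025,0],"twist": -0.0333},
  {"slide": [0.005,0.049,0],"twist": -0.0667},
  {"slide": [0.011,0.073,0],"twist": -0.1},
  {"slide": [0.02,0.096,0],"twist": -0.1333},
  {"slide": [0.031,0.118,0],"twist": -0.1667},
  {"slide": [0.045,0.138,0],"twist": -0.2},
  {"slide": [0.06,0.157,0],"twist": -0.2333},
  {"slide": [0.078,0.175,0],"twist": -0.2667},
  {"slide": [0.097,0.19,0],"twist": -0.3},
  {"slide": [0.118,0.204,0],"twist": -0.3333},
  {"slide": [0.139,0.215,0],"twist": -0.3667},
  {"slide": [0.162,0.224,0],"twist": -0.4},
  {"slide": [0.186,0.23,0],"twist": -0.4333},
  {"slide": [0.21,0.234,0],"twist": -0.4667},
])

```text
t: 8.1
tcp_pos: [597.4, 175.0, 279.5]
tool_rot: [[-0.394, -0.919, 0.009], [-0.919, 0.394, 0.007], [-0.01, -0.006, -1.0]]
contact_force: [6.3, 8.9, 7.5]
grip_width: 29.9
grip_force: 5.7
```

```bash
python3 - <<'E'
from h import *
look("pics/s4.png","side")
E
```

```text
mark n 23 r 28.8 turned 260.7 wheel z 127.3 turns by z 0.6 board ((590.0773315429688, 18.444618225097656), (86.18529510498047, 153.09576416015625), 8.783159255981445)
tool th 67.6 r 51.4 z 279.4 F [7.2 8.5 6.8] j7 2.34 t 8.15
```

Call:
drive_tool([
  {"slide": [-0.13,0,0],"twist": 0},
  {"slide": [-0.13,0,-0.15],"twist": 0},
  {"slide": [-0.13,0,-0.35],"twist": 0.04},
  {"slide": [-0.13,0,-0.35],"twist": 0.7},
  {"slide": [-0.13,0,-0.35],"twist": 0.7},
  {"slide": [-0.13,0,-0.35],"twist": 0.7},
  {"slide": [-0.13,0,-0.35],"twist": 0.7},
  {"slide": [-0.13,0,-0.35],"twist": 0.7},
  {"slide": [-0.13,0,-0.35],"twist": 0.7},
  {"slide": [-0.13,0,-0.35],"twist": 0.7},
  {"slide": [-0.13,0,-0.35],"twist": 0.7},
  {"slide": [-0.13,0,-0.35],"twist": 0.7},
  {"slide": [-0.13,0,-0.35],"twist": 0.7},
  {"slide": [-0.13,0,-0.35],"twist": 0.7},
  {"slide": [-0.13,0,-0.35],"twist": 0.7},
  {"slide": [-0.13,0,-0.35],"twist": 0.7},
  {"slide": [-0.13,0,-0.35],"twist": 0.7},
  {"slide": [-0.13,0,-0.35],"twist": 0.7},
  {"slide": [-0.13,0,-0.35],"twist": 0.7},
  {"slide": [-0.13,0,-0.35],"twist": 0.7},
])

```text
t: 9.82
tcp_pos: [606.1, 195.2, 346.1]
tool_rot: [[-0.499, 0.866, -0.0], [0.866, 0.499, -0.0], [-0.0, -0.0, -1.0]]
contact_force: [0.3, 0.4, -0.1]
grip_width: 29.6
grip_force: 0.0
```

```bash
python3 - <<'E'
from h import *
look("pics/s5.png","side");togo(*ring(157,74),345,-23)
E
```

```text
mark n 23 r 29.4 turned 263.5 wheel z 127.2 turns by z 0.59 board ((590.513671875, 18.471603393554688), (85.10108947753906, 152.65023803710938), 7.815343856811523)
tool th 66.6 r 73.2 z 346.1 F [-0.2 -0.1 -1. ] j7 0.22 t 9.87
t 9.87 p [606.1 195.2 346.1] yaw 119.8 tiltz [-0. -0. -1.] F [-0.2 -0.1 -1. ] gw 30.0 j1,7 [-0.49  0.22]
slide [ 0.076 -0.517  0.006] twist 0.793
```

Call:
drive_tool([
  {"slide": [0.076,-0.517,0],"twist": 0.793},
  {"slide": [0.076,-0.517,0],"twist": 0.793},
  {"slide": [0.076,-0.517,0],"twist": 0.793},
  {"slide": [0.076,-0.517,0],"twist": 0.793},
  {"slide": [0.076,-0.517,0],"twist": 0.793},
  {"slide": [0.076,-0.517,0],"twist": 0.793},
  {"slide": [0.076,-0.517,0],"twist": 0.793},
  {"slide": [0.076,-0.517,0],"twist": 0.793},
  {"slide": [0.076,-0.517,0],"twist": 0.793},
  {"slide": [0.076,-0.517,0],"twist": 0.793},
  {"slide": [0.076,-0.517,0],"twist": 0.793},
  {"slide": [0.076,-0.517,0],"twist": 0.793},
  {"slide": [0.076,-0.517,0],"twist": 0.793},
  {"slide": [0.076,-0.517,0],"twist": 0.793},
  {"slide": [0.076,-0.517,0],"twist": 0.793},
  {"slide": [0.076,-0.517,0],"twist": 0.793},
  {"slide": [0.076,-0.517,0],"twist": 0.793},
  {"slide": [0.076,-0.517,0.1],"twist": 0.793},
  {"slide": [0.076,-0.517,0.25],"twist": 0.793},
  {"slide": [0.076,-0.517,0.335],"twist": 0.793},
])

```text
t: 11.53
tcp_pos: [508.6, 155.9, 277.3]
tool_rot: [[0.923, -0.384, -0.001], [-0.384, -0.923, -0.001], [-0.001, 0.001, -1.0]]
contact_force: [-0.6, 0.3, -1.4]
grip_width: 30.2
grip_force: 0.0
```

```bash
python3 - <<'E'
from h import *
look();togo(*ring(157,47),279,-23)
E
```

```text
mark n 15 r 28.6 turned 264.3 wheel z 128.0 turns by z 0.72 board ((592.6679077148438, 17.70397186279297), (80.04961395263672, 149.64962768554688), 7.68209171295166)
tool th 158.2 r 74.8 z 274.4 F [-1.9 -0.4 -3.3] j7 -2.19 t 11.58
t 11.58 p [507.5 155.8 274.4] yaw -23.1 tiltz [-0.006 -0.003 -1.   ] F [-1.9 -0.4 -3.3] gw 29.8 j1,7 [-0.76 -2.19]
slide [ 0.139 -0.008 -0.024] twist -0.0
```

Call:
drive_tool([
  {"slide": [0.05,-0.004,0],"twist": 0},
  {"slide": [0.09,-0.004,0],"twist": 0},
  {"slide": [0.115,-0.004,0],"twist": 0},
  {"slide": [0.13,-0.004,0],"twist": 0},
  {"slide": [0.135,-0.004,0],"twist": 0},
  {"slide": [0.135,-0.004,0],"twist": 0},
])

```text
t: 12.08
tcp_pos: [532.6, 148.0, 280.3]
tool_rot: [[0.927, -0.376, -0.007], [-0.376, -0.927, 0.003], [-0.008, 0.0, -1.0]]
contact_force: [-22.3, 3.6, 14.0]
grip_width: 29.8
grip_force: 10.8
```

Call:
drive_tool([
  {"slide": [0.001,0.025,0],"twist": -0.0333},
  {"slide": [0.005,0.049,0],"twist": -0.0667},
  {"slide": [0.011,0.073,0],"twist": -0.1},
  {"slide": [0.02,0.096,0],"twist": -0.1333},
  {"slide": [0.031,0.118,0],"twist": -0.1667},
  {"slide": [0.045,0.138,0],"twist": -0.2},
  {"slide": [0.06,0.157,0],"twist": -0.2333},
  {"slide": [0.078,0.175,0],"twist": -0.2667},
  {"slide": [0.097,0.19,0],"twist": -0.3},
  {"slide": [0.118,0.204,0],"twist": -0.3333},
  {"slide": [0.139,0.215,0],"twist": -0.3667},
  {"slide": [0.162,0.224,0],"twist": -0.4},
  {"slide": [0.186,0.23,0],"twist": -0.4333},
  {"slide": [0.21,0.234,0],"twist": -0.4667},
  {"slide": [0.235,0.235,0],"twist": -0.5},
  {"slide": [0.26,0.234,0],"twist": -0.5333},
  {"slide": [0.284,0.23,0],"twist": -0.5667},
  {"slide": [0.308,0.224,0],"twist": -0.6},
  {"slide": [0.331,0.215,0],"twist": -0.6333},
  {"slide": [0.353,0.204,0],"twist": -0.6667},
])

```text
t: 13.75
tcp_pos: [585.6, 78.0, 281.3]
tool_rot: [[-0.136, 0.991, 0.002], [0.991, 0.136, -0.003], [-0.003, 0.002, -1.0]]
contact_force: [-1.3, -7.7, 3.9]
grip_width: 29.8
grip_force: 3.6
```

```bash
python3 - <<'E'
from h import *
look(cam="side")
E
```

```text
mark n 0 r 591.0 turned 274.7 wheel z 129.0 turns by z 0.88 board ((589.5433349609375, 18.550987243652344), (83.409423828125, 152.0317840576172), 8.171283721923828)
tool th -79.5 r 50.7 z 281.3 F [-1.9 -9.7  4.6] j7 0.01 t 13.8
```

Call:
drive_tool([
  {"slide": [0.001,0.025,0],"twist": -0.0333},
  {"slide": [0.005,0.049,0],"twist": -0.0667},
  {"slide": [0.011,0.073,0],"twist": -0.1},
  {"slide": [0.02,0.096,0],"twist": -0.1333},
  {"slide": [0.031,0.118,0],"twist": -0.1667},
  {"slide": [0.045,0.138,0],"twist": -0.2},
  {"slide": [0.06,0.157,0],"twist": -0.2333},
  {"slide": [0.078,0.175,0],"twist": -0.2667},
  {"slide": [0.097,0.19,0],"twist": -0.3},
  {"slide": [0.118,0.204,0],"twist": -0.3333},
  {"slide": [0.139,0.215,0],"twist": -0.3667},
  {"slide": [0.162,0.224,0],"twist": -0.4},
  {"slide": [0.186,0.23,0],"twist": -0.4333},
  {"slide": [0.21,0.234,0],"twist": -0.4667},
  {"slide": [0.235,0.235,0],"twist": -0.5},
  {"slide": [0.26,0.234,0],"twist": -0.5333},
  {"slide": [0.284,0.23,0],"twist": -0.5667},
  {"slide": [0.308,0.224,0],"twist": -0.6},
  {"slide": [0.331,0.215,0],"twist": -0.6333},
  {"slide": [0.353,0.204,0],"twist": -0.6667},
])

```text
t: 15.47
tcp_pos: [618.0, 159.3, 283.3]
tool_rot: [[-0.787, -0.617, 0.01], [-0.617, 0.787, 0.006], [-0.011, -0.002, -1.0]]
contact_force: [6.5, 9.3, 4.6]
grip_width: 29.8
grip_force: 5.2
```

```bash
python3 - <<'E'
from h import *
look(cam="side")
E
```

```text
mark n 14 r 28.3 turned 147.5 wheel z 131.1 turns by z 1.23 board ((589.2642211914062, 18.382179260253906), (85.05313873291016, 152.84738159179688), 7.919472694396973)
tool th 38.6 r 51.6 z 283.3 F [6.8 6.6 4. ] j7 1.85 t 15.52
```

Call:
drive_tool([
  {"slide": [-0.13,0,0],"twist": 0},
  {"slide": [-0.13,0,-0.15],"twist": 0},
  {"slide": [-0.13,0,-0.35],"twist": 0.04},
  {"slide": [-0.13,0,-0.35],"twist": 0.65},
  {"slide": [-0.13,0,-0.35],"twist": 0.65},
  {"slide": [-0.13,0,-0.35],"twist": 0.65},
  {"slide": [-0.13,0,-0.35],"twist": 0.65},
  {"slide": [-0.13,0,-0.35],"twist": 0.65},
  {"slide": [-0.13,0,-0.35],"twist": 0.65},
  {"slide": [-0.13,0,-0.35],"twist": 0.65},
  {"slide": [-0.13,0,-0.35],"twist": 0.65},
  {"slide": [-0.13,0,-0.35],"twist": 0.65},
  {"slide": [-0.13,0,-0.35],"twist": 0.65},
  {"slide": [-0.13,0,-0.35],"twist": 0.65},
  {"slide": [-0.13,0,-0.35],"twist": 0.65},
  {"slide": [-0.13,0,-0.35],"twist": 0.65},
  {"slide": [-0.13,0,-0.35],"twist": 0.65},
  {"slide": [-0.13,0,-0.35],"twist": 0.65},
  {"slide": [-0.13,0,-0.35],"twist": 0.65},
  {"slide": [-0.13,0,-0.35],"twist": 0.65},
])

```text
t: 17.18
tcp_pos: [636.7, 172.5, 350.9]
tool_rot: [[-0.184, 0.983, 0.002], [0.983, 0.184, 0.0], [-0.0, 0.002, -1.0]]
contact_force: [0.3, -0.4, 0.1]
grip_width: 29.9
grip_force: 0.0
```

```bash
python3 - <<'E'
from h import *
look(cam="side");togo(*ring(157,74),350,-23)
E
```

```text
mark n 15 r 30.0 turned 148.9 wheel z 131.0 turns by z 1.21 board ((588.5506591796875, 18.54724884033203), (87.00466918945312, 153.1764678955078), 7.135156631469727)
tool th 36.8 r 74.4 z 350.7 F [ 0.8 -0.1 -0.3] j7 -0.09 t 17.23
t 17.23 p [636.6 172.5 350.7] yaw 100.8 tiltz [ 0.002  0.    -1.   ] F [ 0.8 -0.1 -0.3] gw 29.6 j1,7 [-0.39 -0.09]
slide [ 0.043 -0.642  0.002] twist 0.688
```

Call:
drive_tool([
  {"slide": [0.043,-0.642,0],"twist": 0.688},
  {"slide": [0.043,-0.642,0],"twist": 0.688},
  {"slide": [0.043,-0.642,0],"twist": 0.688},
  {"slide": [0.043,-0.642,0],"twist": 0.688},
  {"slide": [0.043,-0.642,0],"twist": 0.688},
  {"slide": [0.043,-0.642,0],"twist": 0.688},
  {"slide": [0.043,-0.642,0],"twist": 0.688},
  {"slide": [0.043,-0.642,0],"twist": 0.688},
  {"slide": [0.043,-0.642,0],"twist": 0.688},
  {"slide": [0.043,-0.642,0],"twist": 0.688},
  {"slide": [0.043,-0.642,0],"twist": 0.688},
  {"slide": [0.043,-0.642,0],"twist": 0.688},
  {"slide": [0.043,-0.642,0],"twist": 0.688},
  {"slide": [0.043,-0.642,0],"twist": 0.688},
  {"slide": [0.043,-0.642,0],"twist": 0.688},
  {"slide": [0.043,-0.642,0],"twist": 0.688},
  {"slide": [0.043,-0.642,0.12],"twist": 0.688},
  {"slide": [0.043,-0.642,0.25],"twist": 0.688},
  {"slide": [0.043,-0.642,0.35],"twist": 0.688},
  {"slide": [0.043,-0.642,0.35],"twist": 0.688},
])

```text
t: 18.9
tcp_pos: [507.1, 157.5, 276.1]
tool_rot: [[0.92, -0.391, -0.005], [-0.391, -0.92, -0.002], [-0.004, 0.004, -1.0]]
contact_force: [-1.1, -0.1, -0.7]
grip_width: 29.6
grip_force: 0.0
```

```bash
python3 - <<'E'
from h import *
look();togo(*ring(157,47),280,-23)
E
```

```text
mark n 9 r 26.7 turned 143.1 wheel z 131.8 turns by z 1.35 board ((592.4119873046875, 17.731056213378906), (79.98884582519531, 149.75726318359375), 7.901435375213623)
tool th 156.9 r 75.3 z 278.3 F [-0.2  0.8  0.1] j7 -2.24 t 18.95
t 18.95 p [507.8 157.6 278.3] yaw -23.0 tiltz [-0.003 -0.002 -1.   ] F [-0.2  0.8  0.1] gw 30.0 j1,7 [-0.66 -2.24]
slide [ 0.141  0.001 -0.009] twist -0.0
```

Call:
drive_tool([
  {"slide": [0.05,0,0],"twist": 0},
  {"slide": [0.09,0,0],"twist": 0},
  {"slide": [0.115,0,0],"twist": 0},
  {"slide": [0.13,0,0],"twist": 0},
  {"slide": [0.136,0,0],"twist": 0},
  {"slide": [0.136,0,0],"twist": 0},
])

```text
t: 19.45
tcp_pos: [532.2, 149.1, 280.7]
tool_rot: [[0.92, -0.392, -0.004], [-0.392, -0.92, 0.003], [-0.005, -0.002, -1.0]]
contact_force: [-14.6, 5.9, 10.8]
grip_width: 30.0
grip_force: 7.7
```

Call:
drive_tool([
  {"slide": [0.001,0.025,0],"twist": -0.0333},
  {"slide": [0.005,0.049,0],"twist": -0.0667},
  {"slide": [0.011,0.073,0],"twist": -0.1},
  {"slide": [0.02,0.096,0],"twist": -0.1333},
  {"slide": [0.031,0.118,0],"twist": -0.1667},
  {"slide": [0.045,0.138,0],"twist": -0.2},
  {"slide": [0.06,0.157,0],"twist": -0.2333},
  {"slide": [0.078,0.175,0],"twist": -0.2667},
  {"slide": [0.097,0.19,0],"twist": -0.3},
  {"slide": [0.118,0.204,0],"twist": -0.3333},
  {"slide": [0.139,0.215,0],"twist": -0.3667},
  {"slide": [0.162,0.224,0],"twist": -0.4},
  {"slide": [0.186,0.23,0],"twist": -0.4333},
  {"slide": [0.21,0.234,0],"twist": -0.4667},
  {"slide": [0.235,0.235,0],"twist": -0.5},
  {"slide": [0.26,0.234,0],"twist": -0.5333},
  {"slide": [0.284,0.23,0],"twist": -0.5667},
  {"slide": [0.308,0.224,0],"twist": -0.6},
  {"slide": [0.331,0.215,0],"twist": -0.6333},
  {"slide": [0.353,0.204,0],"twist": -0.6667},
])

```text
t: 21.12
tcp_pos: [583.6, 77.8, 281.2]
tool_rot: [[-0.119, 0.993, 0.003], [0.993, 0.119, -0.003], [-0.004, 0.003, -1.0]]
contact_force: [0.7, -8.8, 4.2]
grip_width: 29.9
grip_force: 4.2
```

```bash
python3 - <<'E'
from h import *
look(cam="side")
E
```

```text
mark n 20 r 28.1 turned 262.7 wheel z 133.0 turns by z 1.55 board ((589.6519165039062, 18.51776885986328), (83.74124908447266, 151.97769165039062), 7.9562506675720215)
tool th -81.7 r 50.6 z 281.2 F [-0.7 -9.   4.8] j7 -0.04 t 21.17
```

Call:
drive_tool([
  {"slide": [0.001,0.025,0],"twist": -0.0333},
  {"slide": [0.005,0.049,0],"twist": -0.0667},
  {"slide": [0.011,0.073,0],"twist": -0.1},
  {"slide": [0.02,0.096,0],"twist": -0.1333},
  {"slide": [0.031,0.118,0],"twist": -0.1667},
  {"slide": [0.045,0.138,0],"twist": -0.2},
  {"slide": [0.06,0.157,0],"twist": -0.2333},
  {"slide": [0.078,0.175,0],"twist": -0.2667},
  {"slide": [0.097,0.19,0],"twist": -0.3},
  {"slide": [0.118,0.204,0],"twist": -0.3333},
  {"slide": [0.139,0.215,0],"twist": -0.3667},
  {"slide": [0.162,0.224,0],"twist": -0.4},
  {"slide": [0.186,0.23,0],"twist": -0.4333},
  {"slide": [0.21,0.234,0],"twist": -0.4667},
  {"slide": [0.235,0.235,0],"twist": -0.5},
  {"slide": [0.26,0.234,0],"twist": -0.5333},
])

```text
t: 22.5
tcp_pos: [626.6, 138.8, 283.2]
tool_rot: [[-0.974, -0.225, 0.014], [-0.224, 0.974, 0.003], [-0.014, 0.0, -1.0]]
contact_force: [17.1, 5.1, -1.3]
grip_width: 29.8
grip_force: 8.8
```

Call:
drive_tool([
  {"slide": [-0.1,0,0],"twist": 0},
  {"slide": [-0.15,0,-0.1],"twist": 0},
  {"slide": [-0.15,0,-0.3],"twist": 0},
  {"slide": [-0.15,0,-0.35],"twist": 0},
])

```text
t: 22.83
tcp_pos: [653.5, 145.2, 355.9]
tool_rot: [[-0.975, -0.22, 0.008], [-0.22, 0.975, 0.002], [-0.008, 0.0, -1.0]]
contact_force: [0.9, 0.5, 1.4]
grip_width: 29.8
grip_force: 0.0
```

```bash
python3 - <<'E'
from h import *
look("pics/t7.png"); look("pics/s7.png","side")
a=cv2.imread("pics/t7.png")[100:300,150:400];b=cv2.imread("pics/s7.png")[130:330,180:430]
cv2.imwrite("pics/v7.png",cv2.resize(np.hstack([a,b]),(800,320)))
togo(0,0,350,0)
E
```

```text
mark n 0 r 591.0 turned 274.7 wheel z 0.0 turns by z -20.62 board ((594.0299682617188, 8.1910400390625), (80.35808563232422, 130.30531311035156), 7.871742248535156)
tool th 12.7 r 78.5 z 356.9 F [-0.1  0.9  0.9] j7 1.44 t 22.88
mark n 22 r 27.0 turned 359.6 wheel z 134.8 turns by z 1.84 board ((589.0579223632812, 18.570777893066406), (85.26639556884766, 152.9936981201172), 8.451953887939453)
tool th 12.7 r 78.0 z 354.6 F [1.2 0.3 0.6] j7 1.44 t 22.93
t 22.93 p [653.1 145.2 354.6] yaw -167.3 tiltz [ 0.008  0.002 -1.   ] F [1.2 0.3 0.6] gw 30.0 j1,7 [-0.1   1.44]
slide [ 3.345  0.012 -0.006] twist -0.929
```

View pics/v7.png

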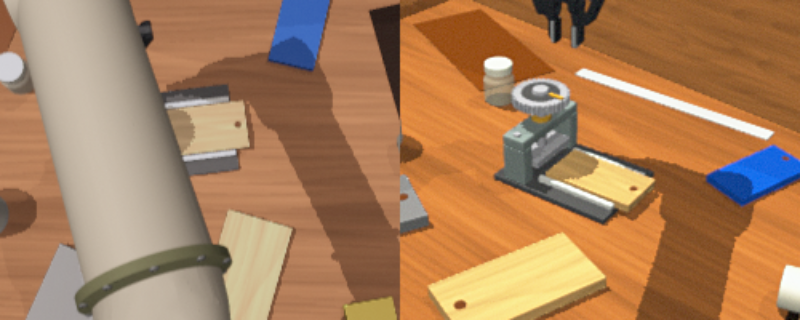

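The side view shows the wheel raised with its mark back toward the board (turned 359.6°), so two full turns are done. The board still waits outside. Now I'll move behind its tail with the jaw shut.

Call:
drive_tool([
  {"slide": [0.413,-0.96,0],"twist": 0.527},
  {"slide": [0.413,-0.96,0],"twist": 0.527},
  {"slide": [0.413,-0.96,0],"twist": 0.527},
  {"slide": [0.413,-0.96,0],"twist": 0.527},
  {"slide": [0.413,-0.96,0],"twist": 0.527},
  {"slide": [0.413,-0.96,0],"twist": 0.527},
  {"slide": [0.413,-0.96,0],"twist": 0.527},
  {"slide": [0.413,-0.96,0],"twist": 0.527},
  {"slide": [0.413,-0.96,0],"twist": 0.527},
  {"slide": [0.413,-0.96,0],"twist": 0.527},
  {"slide": [0.413,-0.96,0],"twist": 0.527},
  {"slide": [0.413,-0.96,0],"twist": 0.527},
  {"slide": [0.413,-0.96,0],"twist": 0.527},
  {"slide": [0.413,-0.96,0],"twist": 0.527},
  {"slide": [0.413,-0.96,0],"twist": 0.527},
], jaw=0)

```text
t: 24.18
tcp_pos: [613.6, -60.4, 349.4]
tool_rot: [[-0.136, 0.991, 0.0], [0.991, 0.136, -0.0], [-0.0, 0.0, -1.0]]
contact_force: [0.1, -0.1, -0.2]
grip_width: -0.3
grip_force: 0.0
```

```bash
python3 - <<'E'
from h import *
look();togo(607.9,-97,189,97.8)
E
```

```text
mark n 10 r 27.3 turned 3.1 wheel z 135.7 turns by z 2.01 board ((589.543701171875, 40.54646301269531), (80.47724151611328, 104.0318374633789), 8.060627937316895)
tool th -79.0 r 191.9 z 349.4 F [-0.1 -0.5 -0.5] j7 0.21 t 24.23
t 24.23 p [613.5 -60.3 349.4] yaw 98.0 tiltz [ 0. -0. -1.] F [-0.1 -0.5 -0.5] gw 0.0 j1,7 [-0.01  0.21]
slide [-0.177 -0.053  0.802] twist 0.001
```

Call:
drive_tool([
  {"slide": [-0.177,-0.053,0],"twist": 0},
  {"slide": [-0.177,-0.053,0.15],"twist": 0},
  {"slide": [-0.177,-0.053,0.3],"twist": 0},
  {"slide": [-0.177,-0.053,0.45],"twist": 0},
  {"slide": [-0.177,-0.053,0.57],"twist": 0},
  {"slide": [-0.177,-0.053,0.66],"twist": 0},
  {"slide": [-0.177,-0.053,0.73],"twist": 0},
  {"slide": [-0.177,-0.053,0.77],"twist": 0},
  {"slide": [-0.177,-0.053,0.79],"twist": 0},
  {"slide": [-0.177,-0.053,0.8],"twist": 0},
  {"slide": [-0.177,-0.053,0.8],"twist": 0},
  {"slide": [-0.177,-0.053,0.8],"twist": 0},
])

```text
t: 25.23
tcp_pos: [608.2, -96.5, 190.3]
tool_rot: [[-0.138, 0.99, 0.002], [0.99, 0.138, -0.0], [-0.0, 0.001, -1.0]]
contact_force: [-0.5, -0.2, 1.0]
grip_width: 0.2
grip_force: 0.0
```

```bash
python3 - <<'E'
from h import *
look("pics/t8.png",);look("pics/s8.png","side");togo(607.9,-97,189,97.8)
b=cv2.imread("pics/s8.png")[150:300,220:420]
cv2.imwrite("pics/v8.png",cv2.resize(b,(800,600),interpolation=cv2.INTER_CUBIC))
E
```

```text
mark n 5 r 26.1 turned 3.3 wheel z 135.5 turns by z 1.97 board ((592.7711181640625, 17.903839111328125), (80.45348358154297, 149.777099609375), 8.069721221923828)
tool th -82.1 r 226.6 z 190.4 F [ 0.6 -0.2 -0.3] j7 0.28 t 25.28
mark n 21 r 27.9 turned 358.1 wheel z 134.6 turns by z 1.81 board ((592.1341552734375, 1.1201400756835938), (84.79704284667969, 186.9159393310547), 8.070211410522461)
tool th -82.1 r 226.6 z 190.3 F [-0.3 -0.   0.3] j7 0.28 t 25.33
t 25.33 p [608.2 -96.4 190.3] yaw 97.9 tiltz [ 0.002 -0.    -1.   ] F [-0.3 -0.   0.3] gw 0.0 j1,7 [0.05 0.28]
slide [-0.003 -0.002  0.007] twist 0.001
```

View pics/v8.png

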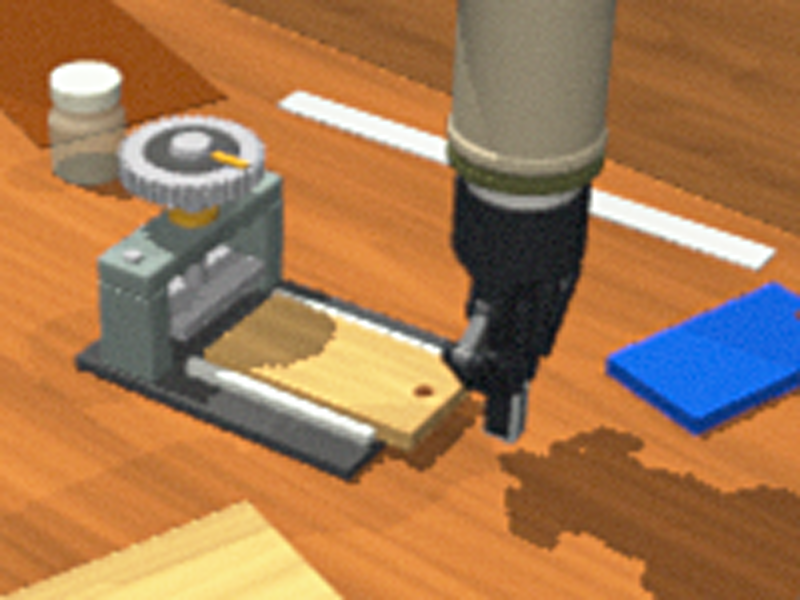

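The view shows the closed fingertips just behind the board's tail, at crop (505,435), level with the board. Now I'll push.

Call:
drive_tool([
  {"slide": [0.05,0,0.012],"twist": 0},
  {"slide": [0.1,0,0.012],"twist": 0},
  {"slide": [0.125,0,0.012],"twist": 0},
  {"slide": [0.145,0,0.012],"twist": 0},
  {"slide": [0.165,0,0.012],"twist": 0},
  {"slide": [0.185,0,0.012],"twist": 0},
  {"slide": [0.205,0,0.012],"twist": 0},
  {"slide": [0.225,0,0.012],"twist": 0},
  {"slide": [0.245,0,0.012],"twist": 0},
  {"slide": [0.265,0,0.012],"twist": 0},
  {"slide": [0.285,0,0.012],"twist": 0},
  {"slide": [0.305,0,0.012],"twist": 0},
  {"slide": [0.325,0,0.012],"twist": 0},
  {"slide": [0.345,0,0.012],"twist": 0},
  {"slide": [0.365,0,0.012],"twist": 0},
  {"slide": [0.385,0,0.012],"twist": 0},
  {"slide": [0.405,0,0.012],"twist": 0},
])

```text
t: 26.75
tcp_pos: [596.6, -15.8, 186.9]
tool_rot: [[-0.138, 0.99, 0.0], [0.99, 0.138, -0.0], [-0.0, -0.0, -1.0]]
contact_force: [0.9, -0.8, 1.3]
grip_width: 0.2
grip_force: 0.6
```

```bash
python3 - <<'E'
from h import *
look(cam="side");togo(607.9,-97,187,97.8)
E
```

```text
mark n 21 r 27.9 turned 358.5 wheel z 134.8 turns by z 1.85 board ((581.4148559570312, 39.171600341796875), (82.31665802001953, 121.49250793457031), 1.3659694194793701)
tool th -82.2 r 144.0 z 186.9 F [ 0.3 -0.4  0.6] j7 0.14 t 26.8
t 26.8 p [596.5 -14.7 186.9] yaw 98.0 tiltz [-0.     0.001 -1.   ] F [ 0.3 -0.4  0.6] gw 0.1 j1,7 [-0.07  0.14]
slide [-0.416 -0.001 -0.001] twist 0.001
```

Call:
drive_tool([
  {"slide": [0.015,0,0],"twist": 0},
  {"slide": [0.03,0,0],"twist": 0},
  {"slide": [0.045,0,0],"twist": 0},
  {"slide": [0.055,0,0],"twist": 0},
  {"slide": [0.065,0,0],"twist": 0},
  {"slide": [0.07,0,0],"twist": 0},
  {"slide": [0.075,0,0],"twist": 0},
  {"slide": [0.08,0,0],"twist": 0},
  {"slide": [0.08,0,0],"twist": 0},
])

```text
t: 27.55
tcp_pos: [594.6, -1.3, 186.9]
tool_rot: [[-0.137, 0.991, 0.001], [0.991, 0.137, -0.001], [-0.001, 0.0, -1.0]]
contact_force: [2.5, -3.5, -0.4]
grip_width: -0.3
grip_force: 2.3
```

Call:
drive_tool([
  {"slide": [0.01,0,0],"twist": 0},
  {"slide": [0.015,0,0],"twist": 0},
  {"slide": [0.02,0,0],"twist": 0},
  {"slide": [0.02,0,0],"twist": 0},
  {"slide": [0.02,0,0],"twist": 0},
])

```text
t: 27.97
tcp_pos: [594.7, -0.4, 187.4]
tool_rot: [[-0.134, 0.991, 0.002], [0.991, 0.134, -0.005], [-0.005, 0.002, -1.0]]
contact_force: [4.7, -12.4, -0.0]
grip_width: -0.2
grip_force: 6.5
```

```bash
python3 - <<'E'
from h import *
look(cam="side");togo(607.9,-97,187,97.8)
E
```

```text
mark n 22 r 27.2 turned 358.9 wheel z 134.6 turns by z 1.81 board ((569.0520629882812, 50.894371032714844), (112.36573028564453, 79.62001037597656), 74.970458984375)
tool th -82.2 r 129.6 z 187.4 F [  3.  -12.9  -1. ] j7 0.1 t 28.02
t 28.02 p [ 5.947e+02 -4.000e-01  1.874e+02] yaw 97.7 tiltz [ 0.003 -0.005 -1.   ] F [  3.  -12.9  -1. ] gw 0.1 j1,7 [-0.1  0.1]
slide [-0.487  0.001  0.004] twist -0.001
```

The force rose to 13 N with almost no motion, so the board is on the stop at the expected position. Retracting.

Call:
drive_tool([
  {"slide": [-0.03,0,0],"twist": 0},
  {"slide": [-0.1,0,0],"twist": 0},
  {"slide": [-0.25,0,0],"twist": 0},
  {"slide": [-0.4,0,0],"twist": 0},
  {"slide": [-0.5,0,-0.1],"twist": 0},
  {"slide": [-0.6,0,-0.3],"twist": 0},
  {"slide": [-0.7,0,-0.5],"twist": 0},
  {"slide": [-0.7,0,-0.5],"twist": 0},
  {"slide": [-0.7,0,-0.5],"twist": 0},
  {"slide": [-0.7,0,-0.5],"twist": 0},
])

```text
t: 28.85
tcp_pos: [613.2, -134.5, 287.0]
tool_rot: [[-0.138, 0.99, 0.001], [0.99, 0.138, 0.001], [0.001, 0.001, -1.0]]
contact_force: [0.5, -0.9, -0.8]
grip_width: -0.3
grip_force: 0.0
```

```bash
python3 - <<'E'
from h import *
im,d=ctrl.grab_frame("top");P=cloud("top",d);hsv=cv2.cvtColor(im,cv2.COLOR_RGB2HSV)
look("pics/t9.png");look("pics/s9.png","side")
u=np.array([-.136,.991]);e=(P[...,:2]-C)@u;x=(P[...,:2]-C)@np.array([.991,.136])
b=(abs(x)<30)&(P[...,2]>20)&(P[...,2]<27)&(e<-60)&(e>-200)&(hsv[...,1]>60)
print("board tail press y",np.percentile(e[b],[1,3]),"=> lead",np.percentile(e[b],2)+150,"z",np.median(P[b][:,2]))
a=cv2.imread("pics/t9.png")[130:250,200:350];c=cv2.imread("pics/s9.png")[170:290,220:370]
cv2.imwrite("pics/v9.png",cv2.resize(np.hstack([a,c]),(800,320),interpolation=cv2.INTER_CUBIC))
E
```

```text
mark n 9 r 27.9 turned 4.1 wheel z 135.6 turns by z 1.98 board ((587.2258911132812, 56.45966339111328), (80.11878204345703, 95.1012191772461), 7.777637958526611)
tool th -82.2 r 263.9 z 285.2 F [ 0.5  0.3 -0.1] j7 0.34 t 28.95
mark n 21 r 27.7 turned 358.7 wheel z 134.5 turns by z 1.8 board ((586.1367797851562, 54.66448974609375), (86.15137481689453, 95.70989990234375), 5.756865501403809)
tool th -82.2 r 263.9 z 285.1 F [-0.2  0.7 -0.3] j7 0.34 t 29.0
board tail press y [-119.15397887 -117.72661937] => lead 31.3719180011054 z 23.3026403807055
```

View pics/v9.png

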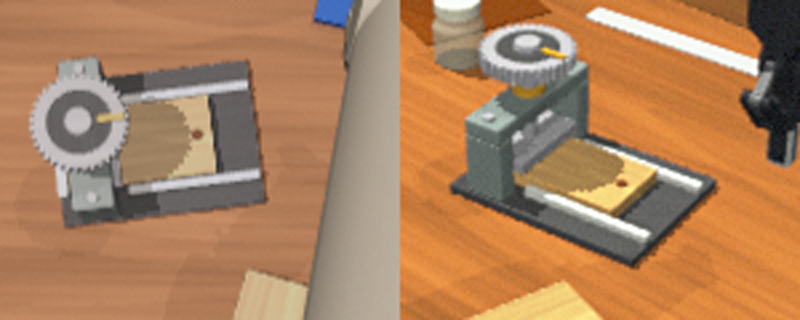

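The picture shows the board flat under the plate with its lead at about +30 mm, on the stop. The mark is back at its start direction, and the gripper is clear.

```bash
python3 -c "
from station import ctrl
print(ctrl.finish_job())"
```

```text
the job is handed in; nothing more can be done
None
```

I handed the job in at about 29 s: the wheel was rolled open two full turns (its mark measured within about 5° of where it began), the board lay flat against the back stop, and the tin, jar and mallet were not touched; the hand-in gave no verdict.

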